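Load a pipe stub into the cross-drilling jig

TASK

Load the pipe stub for cross-drilling, using only your fingertips or the outside of the fingers: roll it along the bench by its side and up the jig's ramp until it drops into the V, then push its end until it is home against the jig's end stop. Then push the drill-guide arm round by its knob until it stops over the stub, and leave everything so. Never lift the stub, do not drag it along in the grip or shove it hard, and leave the other things where they are.

Things in the scene. Friction and masses are not known exactly. Their poses are not given: they have to be found in the camera images.
- drill_jig: steel drilling jig, fixed to the bench (place and yaw vary). Origin on the bench under the middle of its V; x along the V to the end stop, y across it, the way the stub is rolled in, z up. V 90 degrees, x -50 to +50 mm, its lowest line at y 0, z 3; near lip y -14 to -20, z 17.5; far wall to y 22, z 25, solid to y 36 (to 68 at the pivot, x -8 to 28). The end at x -50 is open.
- ramp_foot (a point): middle of the foot of the ramp, on the bench at the jig's y -80 mm. The ramp is as long as the V (x -50 to +50) and rises evenly from here to the near lip, 17.5 mm high at y -20 mm
- stop_face (a point): centre of the stub's place on the face of the end stop, at the jig's x +50, y 0, z 27 mm; the stop is a dark steel plate 8 mm thick, 40 mm high, from the jig's y -20 to +26 mm
- pipe_stub: loose steel pipe, threaded ends, 34 mm diameter, 110 long, 0.26 kg, on the bench before the ramp, about parallel with the V, 10 to 30 mm short of the stop's plane. Slightly oily (friction 0.35): rolls easily, stays on the level, rolls back down the ramp. Origin at its centre, x along its axis; y, z turn with it. Home: centre at jig x -5, y 0, z 27 mm, near end at x -60, 10 mm out of the V.
- guide_arm (a joint): angle of the flat aluminium drill-guide arm about its upright pivot, rad: 0 = at its stop, pointing to jig -y across the V; larger = open, swung to jig -x and on to +y; travel 0 to 2.3, starts at 1.7 to 2.1. Arm 20 mm wide, 12 thick, underside 46.5 mm above the bench, 2.5 over a seated stub (a stub on the lip is in its way). Stays where left; under 1 N at the knob moves it.
- guide_pivot (a point): the arm's pivot axis at the height of its underside, fixed on the jig at x +10, y +52, z 46.5 mm of the jig
- guide_knob (a point): middle of the upright black knob, 18 mm in diameter, near the arm's free end, 74 mm from the pivot axis; the knob stands 58 to 83 mm above the bench and this point is 72.5 mm above it
- ptfe_roll: bystander: blue roll of thread seal tape, 82 mm across, 25 mm high, lying flat; origin under its centre
- coupling: bystander: steel hexagon coupling, 24x27x30 mm, standing; origin under its centre
- tape_measure: bystander: yellow pocket tape measure, 35x76x65 mm; origin under its centre
Not all that is in view belongs to the job. Leave any purple look-alike of the pipe_stub alone.

How it is judged:
By the outcome, as a careful person would: the job done as asked, in the order asked, and still so for the second after the job is handed in, with the robot touching nothing.
It also fails if it takes over 64 s, if anything falls off the work surface, if the arm or the gripper's body presses on something with over 40 N, if the wrist force passes 120 N, or if a joint passes its speed limit or range.

ROBOT

A 7-joint arm with a two-finger parallel gripper is mounted at the origin on a cart in front of the work surface, level with it; the furniture and walls round the work are solid. World frame = base frame: x ahead of the robot, y to its left, z up, the work surface at z = 0. Lengths are in mm, angles in rad, forces in N, time in s.
With the tool pointing down it reaches from about 350 to 900 mm from the base axis. Payload 8.1 kg.
Tool frame: the origin (TCP) lies midway between the tips of the shut fingers; the grasp point (between the pads) lies 19 mm behind it; z points along the fingers, y is the line along which they close (so a half turn about z gives the same grasp; the last joint's range is limited). The gripper opens to 85 mm and grips with 20 to 120 N. Pads are 22 mm wide; open, the fingers measure 114 mm over their backs; the gripper's body (76 mm by 85 mm) begins 54 mm behind the grasp point. The pads swing forward as they close: fully open they stand 13 mm farther back than shut.
Start: joints at [-1.379, 0.434, 0.025, 1.573, -0.012, 1.134, -0.075], TCP at [181.62, 598.043, 231.323] pointing down, gripper open.
Joint ranges: [-2.62, 2.62], [-0.44, 2.09], [-1.27, 1.32], [0.08, 2.57], [-1.32, 4.46], [0.12, 2], [-2.74, 2.74]. Speed limits (rad/s): [2.22, 2.22, 3.01, 3.01, 3.14, 3.14, 3.14].

INTERFACE

Orientations are given as [roll, pitch, yaw] about the fixed x, y, z axes, in that order (R = Rz(yaw) Ry(pitch) Rx(roll)).
In Python, from rig import env gives the robot as it stands.
- The arm moves only by the tool move_arm, never from a script. Its argument "steps" is one flat list of numbers, 4 for each row, row after row: the shift along the tool's x, y, z in mm, then the turn about the tool's z in degrees. In form: [x, y, z, spin, x, y, z, spin, ...]. A call has 1 to 10 rows; each row is the pose to reach, as a shift and turn from the pose commanded when the call began, along the tool's axes at that moment; what a row does not reach only later rows make up. A row lasts 1/12 s, in which the tool goes at most 41.7 mm and 7.16 degrees, less where a joint would pass 70% of its speed; a pose out of reach is approached as far as the arm can. A call with a gripper value outside its range is refused whole. "claw" is the closure, from -1 (fully open) to 1 (shut), set as the call begins (left out, the last holds). The fingers move at their own pace and stop on an object; "force" is the grip in N (left out, the last holds). Time passes only in rows, so rows that repeat a pose let the fingers close. It gives the time, the measured TCP pose, the force, the opening and the grip force at its end, in the units of the state.
- env.state(): the state, without advancing time (a new reading comes with each control period).
- env.capture(name): name is "scene" or "top" or "wrist"; returns the picture (384x512x3 uint8, red, green, blue); there is no depth.
- env.get_calibration(name): a dict with "mtx" (3x3 intrinsics, pixels), "R" (3x3) and "t" (3): a world point X has camera coordinates R X + t; the wrist camera has in their place "mount" (4x4, takes a point from camera to tool coordinates, whose origin is the TCP and whose axes are the flange's). Camera axes: x right, y down, z forward; pixel columns grow to the right and rows downward; lengths in mm; the calibration is good to about 2 mm. A picture is of the moment at which its call begins: read the wrist's pose just before it. get_calibration takes no time and is no camera call.
- env.sign_off(): hands the job in; it is judged then, once.
The state is a dict: "clock": time; "qpos": joint angles; "qd": joint speeds; "effort": joint torques, N m; "position": TCP position; "orientation": TCP orientation; "contact_force": force on the tool from outside, world axes, zero at the start; "torque": the same for the moment, N m; "gripper_width": finger opening in mm; "grasp_force": force on a finger pad.
Only numpy, scipy, OpenCV 4.12 (cv2) and the standard library are available. Lean on these libraries where they do the work, as an engineer would, in place of code of your own. Each camera call takes 0.05 s, during which the arm holds its last target. There are 200 camera calls.

## Working session

There is one attempt and no reset: what is moved stays moved. The work goes in short steps, Python scripts to look and compute and a tool call to move; the robot and the scene stay as the last step left them, time stands still between calls to the robot, and variables do not carry over. Pictures are saved under pics/ and viewed, at most 10 in all, crops included, and the job is handed in when it is done.

Besides the shell and the picture viewer there is one more tool, called after "Request:" in YAML: its name, and indented under it one key for each argument. move_arm: Moves the arm, as the interface text tells. Its arguments: {"type":"object","properties":{"steps":{"type":"array","items":{"type":"number"}},"claw":{"type":"number"},"force":{"type":"number"}},"required":["steps"]}

```bash
mkdir -p pics
python3 - <<'E'
from rig import env
import cv2,numpy as np
for n in("scene","top"):
    im=env.capture(n);cv2.imwrite(f"pics/{n}0.png",im[:,:,::-1])
    c=env.get_calibration(n);print(n,c)
s=env.state();print(s)
a=[cv2.imread(f"pics/{n}0.png") for n in("scene","top")]
cv2.imwrite("pics/scene0b.png",cv2.resize(a[0],(800,600),interpolation=cv2.INTER_CUBIC))
cv2.imwrite("pics/top0b.png",cv2.resize(a[1],(800,600),interpolation=cv2.INTER_CUBIC))
E
```

```text
scene {'mtx': array([[428.37367671,   0.        , 252.80452002],
       [  0.        , 428.37367671, 193.20135982],
       [  0.        ,   0.        ,   1.        ]]), 'R': array([[-0.62310855, -0.78174185,  0.02480745],
       [-0.43188931,  0.31745929, -0.84421041],
       [ 0.65207925, -0.5367488 , -0.53543755]]), 't': array([282.93372504, 343.27104248, 705.58592447])}
top {'mtx': array([[365.57365262,   0.        , 256.37482585],
       [  0.        , 365.57365262, 188.85668585],
       [  0.        ,   0.        ,   1.        ]]), 'R': array([[ 0.01932738, -0.99961338, -0.01998835],
       [-0.98074497, -0.01506911, -0.19471062],
       [ 0.19433414,  0.02336672, -0.98065704]]), 't': array([-84.82200342, 592.45120182, 895.5883441 ])}
{'clock': 0.1, 'qpos': array([-1.37860087,  0.43513766,  0.02497174,  1.57397205, -0.01160225,
        1.13396874, -0.07507881]), 'qd': array([-0.00068135, -0.00047244,  0.00066487, -0.00294475, -0.00026691,
        0.00031035,  0.00197612]), 'effort': array([ 3.10739764e-03, -6.71744299e+01,  1.02818448e+00, -3.16902494e+01,
        1.58220367e-02,  7.02806778e-03, -8.21287017e-06]), 'position': array([181.51325874, 597.61937247, 230.62729988]), 'orientation': array([-3.14025724e+00,  1.19929694e-04,  2.84675014e+00]), 'contact_force': array([-0.26223998, -0.26057629,  0.25629716]), 'torque': array([-0.0090976 , -0.0309967 , -0.00657283]), 'grasp_force': 0.0, 'gripper_width': 85.39741468754472}
```

View pics/scene0b.png

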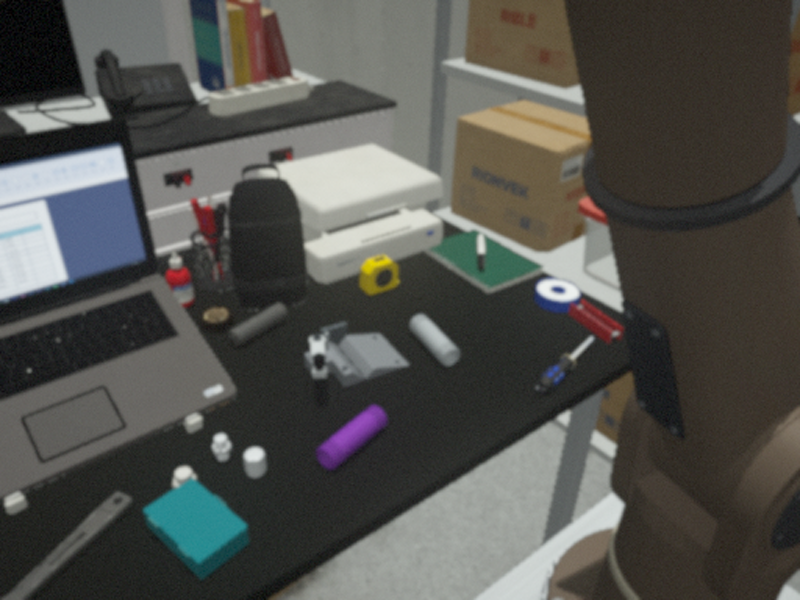

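View pics/top0b.png

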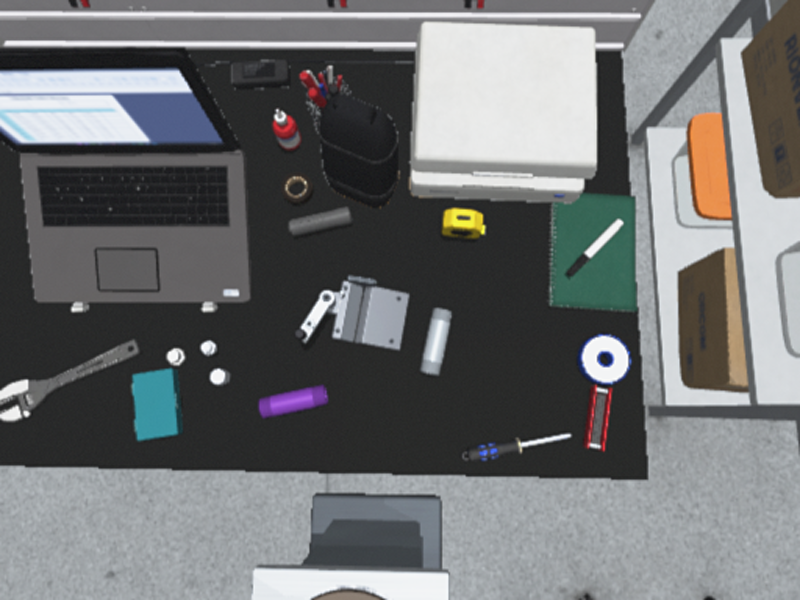

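Scene: the grey stub is at about (434,339) and the purple look-alike at (353,436). A dark grey rod is at (258,323), and the jig is at (360,355). In the top view the stub is at (436,341), the purple one at (293,402), the dark rod at (320,221), the jig at (370,315) with its stop plate at the top, and the knob near (302,334). I choose the grey stub before the ramp and check it in a close crop.

Run:
```python
import cv2
a=cv2.imread("pics/top0.png")[165:255,180:300]
cv2.imwrite("pics/crop1.png",cv2.resize(a,(792,594),interpolation=cv2.INTER_CUBIC))
```

```text
(no output)
```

View pics/crop1.png

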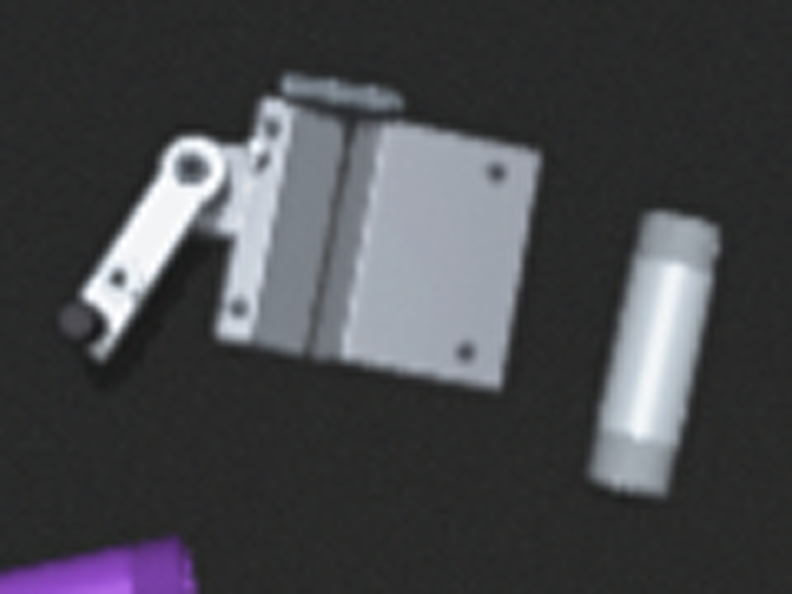

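```bash
cat > h.py <<'E'
import numpy as np
from rig import env
from scipy.optimize import least_squares
c=env.get_calibration("top");K,R,t=c["mtx"],c["R"],c["t"]
def proj(X): p=(K@(R@np.atleast_2d(X).T+t[:,None]));return (p[:2]/p[2]).T
def back(uv,z):
    d=R.T@np.linalg.solve(K,[uv[0],uv[1],1]);o=-R.T@t;return o+d*(z-o[2])/d[2]
def full(p): return 180-.5*(1-1/6.6)+.5+p[0]/6.6-.5,165+p[1]/6.6-.5
def jw(q,P):
    P=np.atleast_2d(P);cs,s=np.cos(q[2]),np.sin(q[2])
    return np.c_[q[0]+cs*P[:,0]-s*P[:,1],q[1]+s*P[:,0]+cs*P[:,1],P[:,2]]
E
python3 - <<'E'
from h import *
J=np.array([[-50,0,3],[50,-80,0],[-50,-80,0],[50,36,25],[-50,36,25],[10,52,58.5],[-50,-20,17.5]])
px=np.array([full(p) for p in[(310,357),(541,150),(499,388),(265,97),(218,338),(190,166),(343,360)]])
f=lambda q:(proj(jw(q,J))-px).ravel()
r=least_squares(f,[500,-50,0]);q=r.x;print(q,np.round(r.fun,2))
k=back(full((77,320)),83)
S=[back(full(p),17) for p in[(645,212),(720,225),(590,480),(665,495),(655,353)]]
def wj(w): 
    d=w[:2]-q[:2];cs,s=np.cos(q[2]),np.sin(q[2]);return np.array([cs*d[0]+s*d[1],-s*d[0]+cs*d[1]])
print("knob",k,wj(k), "ang from -y:",[np.degrees(np.arctan2(-(wj(k)-[10,52])[0],-(wj(k)-[10,52])[1]))],np.hypot(*(wj(k)-[10,52])))
for s in S:print(np.round(s),np.round(wj(s),1))
E
```

```text
[ 5.70996232e+02 -1.30993214e-01 -1.50648231e-01] [-0.39 -0.23 -0.25  0.56 -0.01  0.1  -0.59 -0.14 -0.53 -0.55  0.34  0.34
  1.39 -0.07]
knob [524.47479353  87.2726998   83.        ] [-59.11200053  79.43186528] ang from -y: [np.float64(111.64906781810696)] 74.35708338647721
[ 581. -131.   17.] [  29.8 -127.4]
[ 576. -161.   17.] [  29.5 -158.5]
[ 472. -109.   17.] [ -81.7 -123. ]
[ 466. -140.   17.] [ -82.5 -153.5]
[ 523. -135.   17.] [ -26.8 -140.6]
```

```bash
cat >> h.py <<'E'
Q=np.array([571.0,-0.13,-0.1506])
from scipy.spatial.transform import Rotation as Rn
def st():
    s=env.state();R_=Rn.from_euler("xyz",s["orientation"]).as_matrix();return s,R_
def injig():
    s,_=st();d=s["position"]-[Q[0],Q[1],0];M=Rn.from_euler("z",-Q[2]).as_matrix();return M@d, np.degrees(s["orientation"][2]-Q[2])
def steps(tgts):  # rows of jig x,y,z, yaw rel. jig deg
    s,R_=st()
    for x,y,z,yaw in tgts:
        w=jw(Q,[x,y,z])[0];d=R_.T@(w-s["position"])
        print(np.round(d,1), "spin",round((np.degrees(s["orientation"][2]-Q[2])-yaw+180)%360-180,1))
E
python3 - <<'E'
from h import *
print(injig())
steps([(-140,300,220,90),(-60,-60,200,90),(-26,-200,150,90),(-26,-200,60,90)])
E
```

```text
(array([-474.75938937,  532.54836036,  230.62729988]), np.float64(171.73551271925444))
[-364.7 -182.    10.9] spin 81.7
[-495.6 -526.7   31.4] spin 81.7
[-549.4 -660.3   81.6] spin 81.7
[-549.4 -660.2  171.6] spin 81.7
```

Request:
move_arm:
  steps: [-365,-182,11,82,-365,-182,11,82,-365,-182,11,82,-365,-182,11,82,-365,-182,11,82,-365,-182,11,82,-365,-182,11,82,-365,-182,11,82,-365,-182,11,82,-500,-500,31,82]
  claw: -0.18

```text
clock: 0.93
position: [464.8, 299.0, 218.9]
orientation: [3.138, -0.001, 1.59]
contact_force: [0.3, 0.0, 1.1]
gripper_width: 50.6
grasp_force: 0.0
```

Run:
```python
from h import *
s,_=st();print(injig(),s["clock"],s["gripper_width"],s["contact_force"],s["orientation"])
steps([(-60,-60,200,90),(-26,-200,150,90),(-26,-200,60,90)])
```

```text
(array([-149.86458409,  279.77013941,  218.93344437]), np.float64(99.72318945152843)) 0.9333 50.6421782995371 [0.25801893 0.02050101 1.11928167] [ 3.13827226e+00 -5.85749688e-04  1.58989800e+00]
[-350.1   31.1   18.8] spin 9.7
[-493.8   40.8   68.8] spin 9.7
[-493.9   40.5  158.8] spin 9.7
```

Request:
move_arm:
  steps: [-350,31,19,10,-350,31,19,10,-350,31,19,10,-350,31,19,10,-350,31,19,10,-350,31,19,10,-350,31,19,10,-350,31,19,10,-494,41,69,10,-494,41,69,10]

```text
clock: 1.77
position: [506.6, -112.3, 175.9]
orientation: [3.14, -0.0, 1.422]
contact_force: [1.6, 1.2, -0.2]
gripper_width: 50.6
grasp_force: 0.0
```

Request:
move_arm:
  steps: [-90,7,40,0,-90,7,40,0,-90,7,40,0,-90,7,40,0]

```text
clock: 2.1
position: [497.7, -205.0, 134.4]
orientation: [-3.139, 0.002, 1.415]
contact_force: [-0.2, 0.3, 0.5]
gripper_width: 50.2
grasp_force: 0.0
```

Run:
```python
from h import *
s,_=st();print(injig(),s["clock"],s["gripper_width"],s["contact_force"],s["orientation"])
steps([(-26,-200,60,90),(-26,-200,10,90),(-26,-185,8,90)])
```

```text
(array([ -41.7032813 , -213.56833285,  134.36990311]), np.float64(89.72657817131262)) 2.1 50.223130539186236 [-0.19076465  0.2585362   0.54490089] [-3.13885498e+00  2.20802963e-03  1.41542422e+00]
[13.8 15.8 74.3] spin -0.3
[ 13.9  16.  124.3] spin -0.3
[ 28.9  15.9 126.3] spin -0.3
```

Descend behind the stub and look with the wrist camera and top.

Request:
move_arm:
  steps: [10,16,30,0,10,16,60,0,10,16,90,0,10,16,110,0,10,16,126,0,10,16,126,0]

```text
clock: 2.6
position: [515.7, -190.8, 7.2]
orientation: [-3.137, -0.001, 1.424]
contact_force: [-0.6, 0.2, -0.0]
gripper_width: 50.1
grasp_force: 0.0
```

Run:
```python
from h import *
import cv2
s,_=st();print(injig(),s["clock"],s["contact_force"])
im=env.capture("wrist")[:,:,::-1];t2=env.capture("top")[:,:,::-1][165:255,180:300]
sc=env.capture("scene")[:,:,::-1][170:260,190:310]
a=np.hstack([cv2.resize(np.ascontiguousarray(x),(400,300),interpolation=cv2.INTER_CUBIC) for x in(im,t2)])
b=np.hstack([cv2.resize(np.ascontiguousarray(sc),(400,300),interpolation=cv2.INTER_CUBIC),np.zeros((300,400,3),np.uint8)])
cv2.imwrite("pics/a2.png",np.vstack([a,b]))
```

```text
(array([ -26.05695945, -196.81423767,    7.15702413]), np.float64(90.19498010144076)) 2.6 [-0.63024934  0.15408839 -0.02884077]
```

View pics/a2.png

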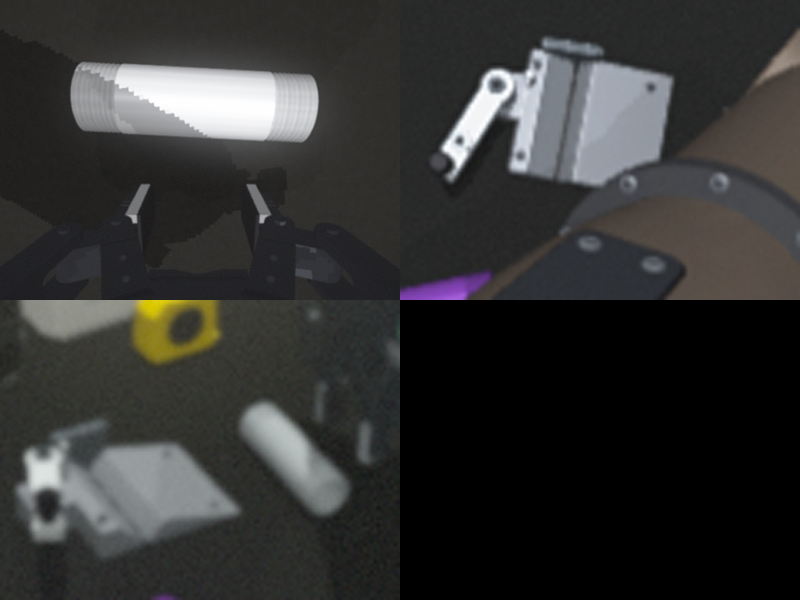

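Wrist view: the stub lies ahead of both fingers, centred at about (195,100) and about 2° skew. The scene view shows it free on the bench before the ramp. I roll gently.

Request:
move_arm:
  steps: [5,0,0,0,10,0,0,0,15,0,0,0,19,0,0,0,22,0,0,0,24,0,0,0,26,0,0,0,28,0,0,0,30,0,0,0,32,0,0,0]

```text
clock: 3.58
position: [522.1, -161.3, 9.9]
orientation: [-3.142, 0.0, 1.422]
contact_force: [0.0, 0.6, -0.5]
gripper_width: 50.2
grasp_force: 0.0
```

Request:
move_arm:
  steps: [2,0,0,0,4,0,0,0,6,0,0,0,8,0,0,0,10,0,0,0,12,0,0,0,14,0,0,0,16,0,0,0,18,0,0,0,20,0,0,0]

```text
clock: 4.42
position: [525.1, -141.3, 10.0]
orientation: [3.142, -0.0, 1.422]
contact_force: [0.3, -0.4, 1.3]
gripper_width: 50.4
grasp_force: 0.1
```

Run:
```python
from h import *
import cv2
s,_=st();print(injig(),s["clock"],s["contact_force"])
im=env.capture("wrist")[:,:,::-1]
sc=env.capture("scene")[:,:,::-1][170:260,190:310]
cv2.imwrite("pics/a3.png",np.hstack([cv2.resize(np.ascontiguousarray(x),(400,300),interpolation=cv2.INTER_CUBIC) for x in(im,sc)]))
```

```text
(array([ -24.17774857, -146.40713871,    9.96569586]), np.float64(90.11839033809154)) 4.4167 [ 0.34017409 -0.44455683  1.25137051]
```

View pics/a3.png

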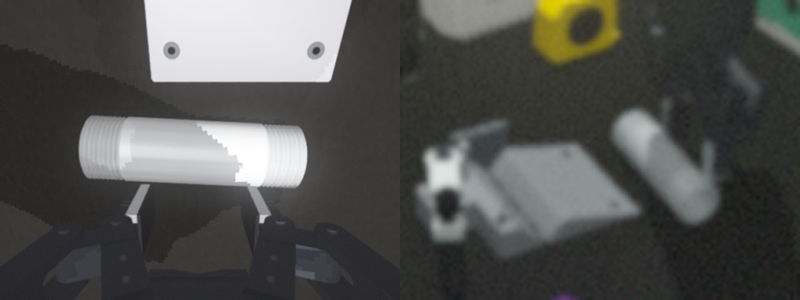

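The stub has rolled about 25 mm, still close against the fingers, and the ramp foot is ahead. Carrying on.

Request:
move_arm:
  steps: [3,0,0,0,6,0,0,0,9,0,0,0,12,0,0,0,15,0,0,0,18,0,0,0,21,0,0,0,24,0,0,0,27,0,0,0,30,0,0,0]

```text
clock: 5.35
position: [529.6, -111.5, 10.0]
orientation: [3.142, 0.0, 1.422]
contact_force: [-0.1, -0.0, 0.2]
gripper_width: 50.5
grasp_force: 0.1
```

Request:
move_arm:
  steps: [3,0,0,0,6,0,0,0,9,0,-1,0,12,0,-2,0,15,0,-2,0,18,0,-3,0,21,0,-4,0,24,0,-4,0,27,0,-5,0,30,0,-6,0]

```text
clock: 6.18
position: [534.0, -81.8, 16.0]
orientation: [-3.141, -0.0, 1.422]
contact_force: [-1.2, -4.3, 2.3]
gripper_width: 50.4
grasp_force: 1.9
```

Run:
```python
from h import *
import cv2
s,_=st();print(injig(),s["clock"],s["contact_force"])
im=env.capture("wrist")[:,:,::-1]
sc=env.capture("scene")[:,:,::-1][170:260,190:310]
cv2.imwrite("pics/a4.png",np.hstack([cv2.resize(np.ascontiguousarray(x),(400,300),interpolation=cv2.INTER_CUBIC) for x in(im,sc)]))
```

```text
(array([-24.36281917, -86.32463955,  15.98713199]), np.float64(90.11256641303152)) 6.1833 [-1.22529818 -4.29361534  2.33058117]
```

View pics/a4.png

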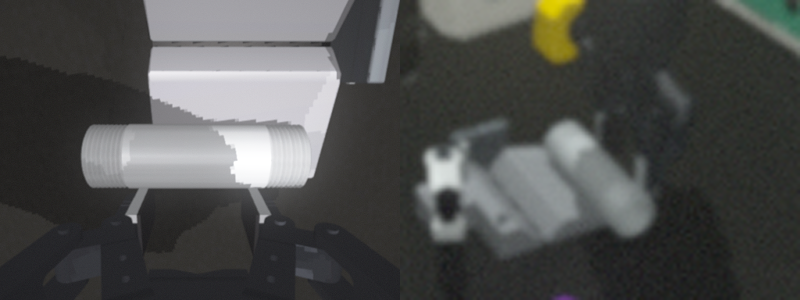

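The stub is now square with the ramp and on it, resting against both fingers with a push of about 4 N. Onward to the lip.

Request:
move_arm:
  steps: [3,0,-1,0,6,0,-1,0,9,0,-2,0,12,0,-3,0,15,0,-3,0,17,0,-4,0,19,0,-5,0,21,0,-5,0,23,0,-6,0,25,0,-7,0]

```text
clock: 7.12
position: [537.7, -57.3, 23.0]
orientation: [-3.142, 0.0, 1.422]
contact_force: [-0.9, -4.1, 2.2]
gripper_width: 50.5
grasp_force: 1.9
```

Request:
move_arm:
  steps: [2,0,0,0,4,0,-1,0,6,0,-1,0,8,0,-2,0,10,0,-2,0,12,0,-2,0,13,0,-3,0,14,0,-3,0,15,0,-3,0,16,0,-3,0]

```text
clock: 7.95
position: [540.0, -41.2, 25.9]
orientation: [-3.141, -0.0, 1.422]
contact_force: [0.0, -0.3, 0.5]
gripper_width: 50.1
grasp_force: 0.2
```

Run:
```python
from h import *
import cv2
s,_=st();print(injig(),s["clock"],s["contact_force"])
im=env.capture("wrist")[:,:,::-1]
sc=env.capture("scene")[:,:,::-1][170:260,190:310]
cv2.imwrite("pics/a5.png",np.hstack([cv2.resize(np.ascontiguousarray(x),(400,300),interpolation=cv2.INTER_CUBIC) for x in(im,sc)]))
```

```text
(array([-24.474515  , -45.27990575,  25.90319129]), np.float64(90.12881784554123)) 7.95 [ 0.0119917  -0.29892253  0.46282066]
```

View pics/a5.png

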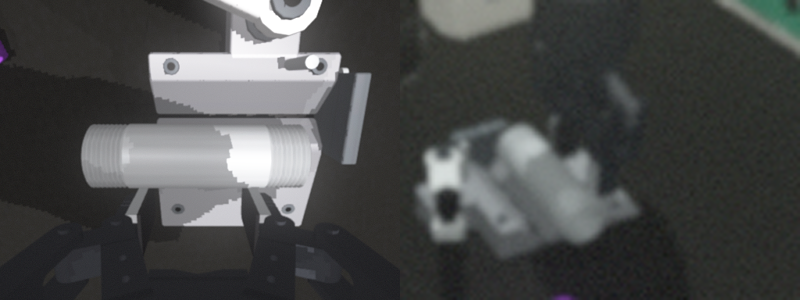

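The stub is on the lip, just short of the V, whose groove is still open at row 115 of the wrist view. A few more millimetres, slowly.

Request:
move_arm:
  steps: [1,0,0,0,2,0,0,0,3,0,0,0,4,0,0,0,5,0,0,0,6,0,-1,0,7,0,-1,0,8,0,-1,0,8,0,-1,0,8,0,-1,0]

```text
clock: 8.88
position: [541.2, -33.6, 27.0]
orientation: [-3.142, -0.0, 1.422]
contact_force: [0.7, -1.1, -0.1]
gripper_width: 50.4
grasp_force: 0.0
```

Run:
```python
from h import *
import cv2
s,_=st();print(injig(),s["clock"],s["contact_force"])
im=env.capture("wrist")[:,:,::-1]
sc=env.capture("scene")[:,:,::-1][170:260,190:310]
cv2.imwrite("pics/a6.png",np.hstack([cv2.resize(np.ascontiguousarray(x),(400,300),interpolation=cv2.INTER_CUBIC) for x in(im,sc)]))
```

```text
(array([-24.43003117, -37.54517915,  26.95684602]), np.float64(90.12198724923155)) 8.8833 [ 0.68195516 -1.05214294 -0.12830844]
```

View pics/a6.png

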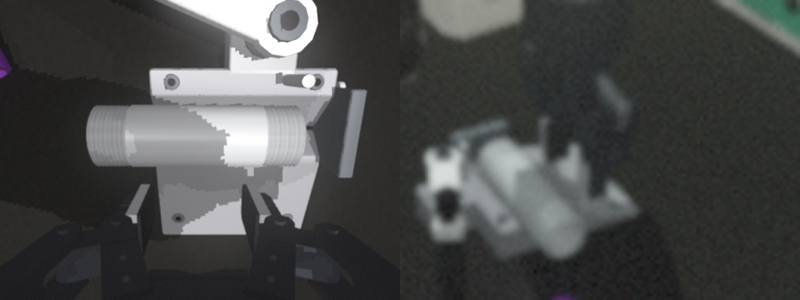

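The stub has dropped into the V, with its far end short of the stop plate. I back off, shut the fingers and go round to the open end.

Request:
move_arm:
  steps: [-15,0,-10,0,-18,0,-40,0,-10,-20,-65,0,5,-60,-70,0,37,-95,-70,0,37,-100,-50,0,37,-100,-20,0,37,-100,5,0,37,-100,12,0,37,-100,12,0]
  claw: 1

```text
clock: 9.82
position: [446.8, 16.6, 14.2]
orientation: [-3.139, 0.001, 1.421]
contact_force: [-0.2, -0.4, -0.1]
gripper_width: 0.2
grasp_force: 0.0
```

Run:
```python
from h import *
import cv2
s,_=st();print(injig(),s["clock"],s["contact_force"],s["gripper_width"])
im=env.capture("wrist")[:,:,::-1]
sc=env.capture("scene")[:,:,::-1][170:260,190:310]
cv2.imwrite("pics/a7.png",np.hstack([cv2.resize(np.ascontiguousarray(x),(400,300),interpolation=cv2.INTER_CUBIC) for x in(im,sc)]))
```

```text
(array([-125.29686668,   -2.04361139,   14.16554141]), np.float64(90.03835626255267)) 9.8167 [-0.18604735 -0.41912485 -0.12823652] 0.1592288536640483
```

View pics/a7.png

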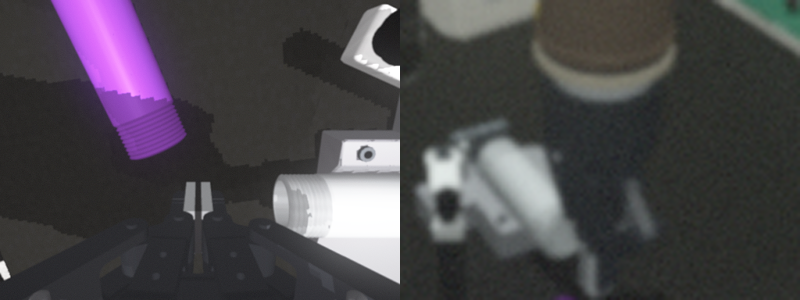

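The stub's open end is to the right at about (300,205). The fingers are clear of the purple pipe. I push along the V, gently.

Request:
move_arm:
  steps: [2,5,2,0,2,10,2,0,2,15,2,0,2,20,2,0,2,23,2,0,2,26,2,0,2,28,2,0,2,30,2,0,2,32,2,0,2,34,2,0]

```text
clock: 10.75
position: [480.8, 14.8, 12.7]
orientation: [-3.14, -0.0, 1.422]
contact_force: [-3.6, 0.9, 2.9]
gripper_width: -0.0
grasp_force: 1.8
```

Request:
move_arm:
  steps: [0,2,0,0,0,4,0,0,0,5,0,0,0,6,0,0,0,7,0,0,0,8,0,0,0,9,0,0,0,10,0,0,0,11,0,0,0,12,0,0]

```text
clock: 11.58
position: [493.7, 12.9, 12.9]
orientation: [3.142, -0.0, 1.422]
contact_force: [-1.1, -0.3, -0.9]
gripper_width: -0.2
grasp_force: 0.6
```

Run:
```python
from h import *
s,_=st();print(injig(),s["clock"],s["contact_force"],s["grasp_force"])
```

```text
(array([-78.36923758,   1.24492915,  12.94649232]), np.float64(90.10971949433261)) 11.5833 [-1.09891433 -0.29372252 -0.87746666] 0.5954321287572384
```

Request:
move_arm:
  steps: [0,1,0,0,0,2,0,0,0,3,0,0,0,3,0,0]

```text
clock: 11.92
position: [496.9, 12.4, 13.0]
orientation: [3.141, -0.0, 1.422]
contact_force: [0.1, 0.4, -0.2]
gripper_width: -0.1
grasp_force: 0.3
```

Request:
move_arm:
  steps: [0,0.5,0,0,0,1,0,0,0,1,0,0]

```text
clock: 12.17
position: [497.4, 12.3, 13.0]
orientation: [-3.141, -0.0, 1.422]
contact_force: [-1.2, 0.7, 0.3]
gripper_width: 0.1
grasp_force: 1.0
```

Run:
```python
from h import *
import cv2
s,_=st();print(injig(),s["clock"],s["contact_force"],s["grasp_force"])
im=env.capture("wrist")[:,:,::-1]
sc=env.capture("top")[:,:,::-1][165:255,180:300]
cv2.imwrite("pics/a8.png",np.hstack([cv2.resize(np.ascontiguousarray(x),(400,300),interpolation=cv2.INTER_CUBIC) for x in(im,sc)]))
```

```text
(array([-74.60762922,   1.28300338,  12.96061547]), np.float64(90.11596634562828)) 12.1667 [-1.18507694  0.65115522  0.26314451] 0.9910671785473824
```

Force is still just sliding friction. Pressing on in 1 mm steps until it rises.

Request:
move_arm:
  steps: [0,0.7,0,0,0,1.4,0,0,0,1.4,0,0]

```text
clock: 12.52
position: [497.8, 12.3, 12.8]
orientation: [-3.139, -0.0, 1.422]
contact_force: [-6.3, 1.1, 3.5]
gripper_width: -0.4
grasp_force: 2.9
```

Request:
move_arm:
  steps: [0,0.7,0,0,0,1.4,0,0,0,1.4,0,0]

```text
clock: 12.77
position: [497.8, 12.3, 12.6]
orientation: [-3.137, -0.0, 1.422]
contact_force: [-9.3, 0.6, 7.2]
gripper_width: 0.0
grasp_force: 4.8
```

The stub is home: motion is blocked and force has risen to 9 N at finger x −74, as expected. I back off, rise, and go behind the knob.

Request:
move_arm:
  steps: [0,-6,0,0,0,-14,0,0,0,-22,0,0,0,-22,-30,0,0,-22,-65,0,0,-22,-100,0,0,-22,-135,0,0,-22,-140,0,0,-22,-140,0]

```text
clock: 13.52
position: [480.0, 15.6, 155.1]
orientation: [3.137, -0.003, 1.423]
contact_force: [0.1, 0.6, -0.5]
gripper_width: -0.1
grasp_force: 0.0
```

```bash
cat >> h.py <<'E'
def kp(phi,gap,z=65,r=74):
    f=np.radians(phi);k=np.array([10-r*np.sin(f),52-r*np.cos(f)]);p=k-np.array([np.cos(f),-np.sin(f)])*gap
    return (p[0],p[1],z,180-phi)
E
python3 - <<'E'
from h import *
import cv2
s,_=st();print(injig(),s["clock"],s["contact_force"],s["grasp_force"])
im=env.capture("wrist")[:,:,::-1]
sc=env.capture("top")[:,:,::-1][165:255,180:300]
cv2.imwrite("pics/a9.png",np.hstack([cv2.resize(np.ascontiguousarray(x),(400,300),interpolation=cv2.INTER_CUBIC) for x in(im,sc)]))
steps([kp(111.6,40,153),kp(111.6,40,65)])
E
```

```text
(array([-92.37824502,   1.92116765, 155.12097822]), np.float64(90.14239195780227)) 13.5167 [ 0.11867031  0.59300033 -0.47936991] 0.0
[114.7  50.5  -0.4] spin 21.7
[114.6  50.5  87.6] spin 21.7
```

View pics/a9.png

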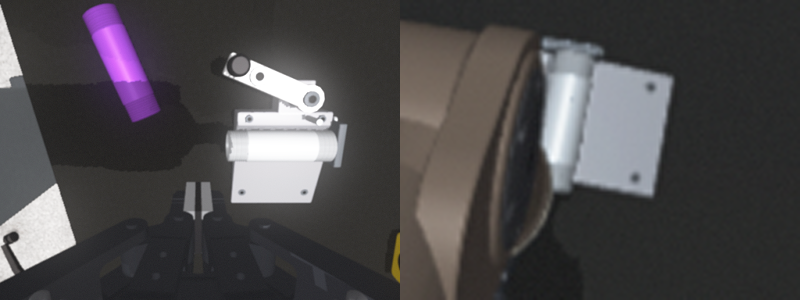

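The stub sits in the V with its far end on the stop plate at about (337,145). The knob is at (238,66) and unmoved. That was my tenth picture, so from here I check by numbers.

Request:
move_arm:
  steps: [35,15,0,7,70,30,0,14,100,44,0,21,115,50,0,22,115,50,0,22,115,50,25,22,115,50,50,22,115,50,75,22,115,50,88,22,115,50,88,22]

```text
clock: 14.45
position: [541.6, 119.8, 60.8]
orientation: [-3.137, 0.006, 1.038]
contact_force: [-0.7, 0.3, 0.4]
gripper_width: -0.1
grasp_force: 0.0
```

Run:
```python
from h import *
s,_=st();print(injig(),s["clock"],s["contact_force"],s["qpos"])
steps([kp(111.6,40),kp(111.6,30),kp(111.6,20)]+[kp(p,20) for p in(105,100,95,90,85,80,75,70)])
```

```text
(array([-47.07955746, 114.19464182,  60.81471512]), np.float64(68.07943579311087)) 14.45 [-0.71543599  0.29587739  0.41807367] [-0.74538522  0.59311725  0.61891391  1.95413238 -0.49051007  0.75550514
 -0.37176147]
[ 3.2  1.9 -4.2] spin -0.3
[-6.8  2.  -4.2] spin -0.3
[-16.8   2.   -4.1] spin -0.3
[-25.5   0.3  -4. ] spin -6.9
[-32.1  -0.4  -4. ] spin -11.9
[-38.8  -0.5  -3.9] spin -16.9
[-45.5   0.   -3.9] spin -21.9
[-52.1   1.1  -3.9] spin -26.9
[-58.6   2.8  -3.8] spin -31.9
[-64.9   5.   -3.8] spin -36.9
[-71.    7.7  -3.8] spin -41.9
```

Request:
move_arm:
  steps: [-7,2,-3,0,-12,2,-3,0,-17,2,-3,0,-21,1,-3,-4,-25,0,-3,-7,-29,0,-3,-9,-32,0,-3,-12,-35,0,-3,-14,-39,0,-3,-17,-39,0,-3,-17]

```text
clock: 15.28
position: [525.1, 86.8, 69.0]
orientation: [3.141, -0.001, 1.336]
contact_force: [0.1, -0.0, -0.3]
gripper_width: 0.0
grasp_force: 0.0
```

Run:
```python
from h import *
s,_=st();print(injig(),s["clock"],s["contact_force"])
steps([kp(95,20)]+[kp(p,20) for p in(91,87,83,79,75,71,67,63,59,55)])
```

```text
(array([-58.4210076 ,  79.04967876,  69.01264838]), np.float64(85.18571743936016)) 15.2833 [ 0.09444649 -0.02147793 -0.26267572]
[-1.  -3.5  4. ] spin 0.2
[-6.2 -4.7  4. ] spin -3.8
[-11.5  -5.6   4. ] spin -7.8
[-16.8  -6.1   4. ] spin -11.8
[-22.1  -6.2   4. ] spin -15.8
[-27.5  -6.    4. ] spin -19.8
[-32.8  -5.3   4. ] spin -23.8
[-38.1  -4.3   4. ] spin -27.8
[-43.2  -3.    4. ] spin -31.8
[-48.3  -1.3   4. ] spin -35.8
[-53.2   0.8   4. ] spin -39.8
```

Request:
move_arm:
  steps: [-2,-4,2,0,-6,-5,4,-4,-11,-6,4,-8,-17,-6,4,-12,-22,-6,4,-16,-27,-6,4,-20,-33,-5,4,-24,-38,-4,4,-28,-43,-3,4,-32,-43,-3,4,-32]

```text
clock: 16.12
position: [512.0, 45.6, 64.2]
orientation: [3.141, 0.0, 1.894]
contact_force: [1.0, -0.1, -0.2]
gripper_width: 0.2
grasp_force: 0.0
```

Run:
```python
from h import *
s,_=st();print(injig(),s["clock"],s["contact_force"])
steps([kp(63,20)]+[kp(p,20) for p in(59,55,51,47,43,39,35,31,27)])
```

```text
(array([-65.14483734,  36.36020309,  64.23232065]), np.float64(117.13021798630098)) 16.1167 [ 1.01889126 -0.09410395 -0.21364136]
[-0.2  0.1 -0.8] spin 0.1
[-5.4 -1.2 -0.8] spin -3.9
[-10.7  -2.   -0.8] spin -7.9
[-16.   -2.5  -0.8] spin -11.9
[-21.3  -2.6  -0.8] spin -15.9
[-26.7  -2.4  -0.8] spin -19.9
[-32.   -1.8  -0.8] spin -23.9
[-37.3  -0.8  -0.8] spin -27.9
[-42.4   0.6  -0.8] spin -31.9
[-47.5   2.3  -0.8] spin -35.9
```

Request:
move_arm:
  steps: [-5,-1,0,-4,-11,-2,0,-8,-16,-2,0,-12,-21,-3,0,-16,-27,-2,0,-20,-32,-2,0,-24,-37,-1,0,-28,-42,1,0,-32,-47,2,0,-36,-47,2,0,-36]

```text
clock: 16.95
position: [529.5, 2.1, 64.1]
orientation: [3.141, 0.001, 2.521]
contact_force: [0.3, -0.2, -0.2]
gripper_width: 0.2
grasp_force: 0.0
```

Run:
```python
from h import *
s,_=st();print(injig(),s["clock"],s["contact_force"],s["qpos"][6])
steps([kp(27,20)]+[kp(p,20) for p in(24,20,16,12,8,6,4,2,0,-2)])
```

```text
(array([-41.37741098,  -4.03519948,  64.10834124]), np.float64(153.05311854069666)) 16.95 [ 0.2712737  -0.1937377  -0.24740936] 0.991908209599037
[-0.3 -0.7 -0.9] spin 0.1
[-4.2 -1.7 -0.9] spin -2.9
[-9.5 -2.6 -0.9] spin -6.9
[-14.8  -3.2  -0.9] spin -10.9
[-20.2  -3.4  -0.9] spin -14.9
[-25.5  -3.3  -0.9] spin -18.9
[-28.2  -3.   -0.9] spin -20.9
[-30.8  -2.7  -0.9] spin -22.9
[-33.5  -2.3  -0.9] spin -24.9
[-36.1  -1.8  -0.9] spin -26.9
[-38.7  -1.2  -0.9] spin -28.9
```

Request:
move_arm:
  steps: [-4,-2,-1,-3,-9,-3,-1,-7,-15,-3,-1,-11,-20,-3,-1,-15,-24,-3,-1,-18,-27,-3,-1,-20,-29,-3,-1,-22,-31,-3,-1,-23,-33,-2,-1,-25,-33,-2,-1,-25]

```text
clock: 17.78
position: [554.9, -17.8, 64.9]
orientation: [-3.142, 0.0, 2.956]
contact_force: [0.2, 0.5, -1.0]
gripper_width: -0.2
grasp_force: 0.0
```

Run:
```python
from h import *
s,_=st();print(injig(),s["clock"],s["contact_force"])
steps([kp(p,20) for p in(2,0,-2,-4)])
```

```text
(array([-13.30567768, -19.92684408,  64.91709929]), np.float64(178.0151450528741)) 17.7833 [ 0.18336909  0.5422587  -0.97468429]
[-0.8 -1.3 -0.1] spin 0.0
[-3.4 -2.  -0.1] spin -2.0
[-6.  -2.5 -0.1] spin -4.0
[-8.6 -3.  -0.1] spin -6.0
```

Push the last few millimetres in small steps until it meets its stop.

Request:
move_arm:
  steps: [-1,-1,0,0,-2,-1,0,0,-3,-2,0,-1,-4,-2,0,-2,-4,-2,0,-2]

```text
clock: 18.2
position: [557.6, -20.6, 64.8]
orientation: [-3.141, -0.002, 2.994]
contact_force: [-4.1, -0.1, 2.5]
gripper_width: 0.3
grasp_force: 2.0
```

Request:
move_arm:
  steps: [-0.7,0,0,0,-1.4,0,0,0,-2,0,0,0,-2,0,0,0]

```text
clock: 18.53
position: [557.7, -20.6, 64.6]
orientation: [-3.141, -0.005, 2.993]
contact_force: [-9.4, 1.6, 7.8]
gripper_width: 0.2
grasp_force: 5.2
```

It is at the stop: blocked with force rising to 9 N. Back off, rise and move clear to let the top camera see.

Request:
move_arm:
  steps: [6,0,0,0,14,0,0,0,25,0,0,0,30,0,-25,0,35,0,-60,0,40,0,-100,0,40,0,-135,0,80,0,-150,0,110,-40,-150,0,110,-80,-150,0]

```text
clock: 19.37
position: [438.7, -75.5, 216.0]
orientation: [3.14, 0.002, 2.999]
contact_force: [-0.3, -1.4, -1.0]
gripper_width: -0.0
grasp_force: 0.0
```

Request:
move_arm:
  steps: [0,-40,0,0,0,-80,0,0,0,-120,0,0,0,-160,0,0,0,-200,0,0,0,-200,0,0,0,-200,0,0]

```text
clock: 19.95
position: [410.6, -278.5, 215.0]
orientation: [-3.141, 0.001, 2.987]
contact_force: [0.7, 0.4, -0.0]
gripper_width: 0.3
grasp_force: 0.0
```

Run:
```python
from h import *
import cv2
s,_=st();print(s["position"],s["clock"],s["contact_force"])
im=env.capture("top");cv2.imwrite("pics/end.png",im[:,:,::-1])
o=cv2.imread("pics/top0.png")[:,:,::-1]
g=cv2.cvtColor(np.ascontiguousarray(im),cv2.COLOR_RGB2GRAY)
P=lambda X:np.round(proj(jw(Q,[X]))[0],1)
print("pred knob",P([10,-22,83]),"pivot",P([10,52,58.5]),"stub near end top",P([-60,0,44]),"far",P([50,0,44]))
u,v=P([10,-22,83]).astype(int);print(g[v-7:v+8,u-9:u+10])
# profile along stub axis (top line)
print([(x,int(g[tuple(P([x,0,44]).round().astype(int)[::-1])])) for x in range(-76,64,3)])
d=np.abs(im.astype(int)-o).max(2)>40
n,_,stt,c=cv2.connectedComponentsWithStats(d.astype(np.uint8));print([(list(map(int,stt[i])),) for i in range(1,n) if stt[i,4]>15])
```

```text
[ 410.57691566 -278.50714875  214.95475462] 19.95 [ 0.69107186  0.40793418 -0.01002393]
pred knob [235.9 192.9] pivot [208.7 190. ] stub near end top [223.9 220.3] far [231.5 179.7]
[[130 150 159 163 164 166 165 163 154 143 126 114 156 173 170 169 170 168
  159]
 [140 158 164 168 170 172 168 160 152 141 121 116 167 172 170 170 170 170
  169]
 [168 181 191 201 213 219 193 168 154 139 118 119 174 171 169 169 168 168
  167]
 [178 193 204 219 233 239 218 190 175 153 128 144 176 171 170 169 170 167
  168]
 [191 197 205 223 237 239 221 199 183 159 125 148 173 171 169 169 168 168
  168]
 [236 233 231 230 239 234 213 177 139 110  89 104 140 166 170 170 169 167
  167]
 [243 239 228 226 241 232 236 186  96  75  76  77  91 131 166 169 168 170
  168]
 [238 190 151 180 242 237 244 158  83  82  84  84  77 102 179 173 168 169
  168]
 [232 126  74 133 234 240 244 116  78  86  86  87  78  73 144 170 169 168
  168]
 [237 186 130 176 235 226 244 138  74  83  87  86  67  47 106 168 169 168
  169]
 [229 234 225 230 227 224 244 137  54  63  71  69  43  49 108 169 169 169
  168]
 [232 228 213 223 238 243 2
[... 484 characters left out ...]
, (-28, 240), (-25, 239), (-22, 242), (-19, 243), (-16, 242), (-13, 240), (-10, 237), (-7, 244), (-4, 230), (-1, 144), (2, 141), (5, 213), (8, 230), (11, 176), (14, 133), (17, 180), (20, 241), (23, 239), (26, 233), (29, 213), (32, 170), (35, 164), (38, 166), (41, 167), (44, 166), (47, 163), (50, 137), (53, 130), (56, 111), (59, 41), (62, 40)]
[([212, 180, 29, 43, 530],), ([192, 191, 19, 29, 217],), ([269, 197, 20, 43, 541],), ([338, 202, 166, 182, 17809],), ([467, 237, 36, 23, 336],), ([353, 240, 13, 42, 102],), ([330, 251, 8, 13, 52],), ([416, 261, 6, 5, 28],), ([331, 280, 22, 9, 67],), ([313, 287, 6, 4, 17],), ([306, 288, 6, 4, 19],), ([260, 320, 21, 33, 401],), ([246, 366, 42, 18, 667],)]
```

The knob is at its predicted stop position to within a pixel, and the stub's near end is at x ≈ −60. I'm handing in.

```bash
python3 -c "
from rig import env
print(env.sign_off())"
```

```text
the job is handed in; nothing more can be done
None
```

The job is handed in at about 20 s on the clock: the stub was rolled into the V and pushed home against the stop, and the guide arm is shut at its stop over it, with the robot clear and the other things untouched.

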